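# Seat the amber standard cell in the colour meter and close its light hood

### The arm

A 6-joint arm with a two-finger parallel gripper is mounted at the origin on a cart in front of the work surface, level with it; the furniture and walls round the work are solid. World frame = base frame: x ahead of the robot, y to its left, z up, the work surface at z = 0. Lengths are in m, angles in rad, forces in N, time in s.
With the tool pointing down it reaches from about 0.325 to 0.9 m from the base axis. Payload 6.1 kg.
Tool frame: the origin (TCP) lies on the centre line of the jaws, within the pads' length; the fingertips stand 8 mm ahead of it and the grasp point (between the pads) lies 11 mm behind it; z points along the fingers, y is the line along which they close (so a half turn about z gives the same grasp; the last joint's range is limited). The gripper opens to 87 mm and grips with 3 to 60 N. Pads are 19 mm wide; open, the fingers measure 117 mm over their backs; the gripper's body (75 mm by 190 mm) begins 51 mm behind the grasp point.
Start: joints at [1.165, 0.22, 1.526, -0, 1.395, -0.126], TCP at [0.173, 0.601, 0.231] pointing down, gripper open.
Joint ranges: [-2.98, 2.98], [-0.91, 2.08], [0.09, 2.57], [-1.24, 4.39], [0.2, 2.65], [-2.68, 2.68]. Speed limits (rad/s): [2.57, 2.57, 3.01, 3.14, 3.14, 3.14].

### API

Orientations are given as a unit quaternion [w, x, y, z].
In Python, from workcell import * gives the robot as it stands.
- The arm moves only by the tool arm_command, never from a script. Its argument "commands" is a list of rows, each a list of 5 numbers: the finger opening in m, from 0 to 0.087, then the shift along the tool's x, y, z in m, then the turn about the tool's z in degrees. In form: [[claw, tx, ty, tz, yaw], ...]. A call has exactly 10 rows; each row is the pose to reach, as a shift and turn from the pose commanded when the call began, along the tool's axes at that moment; what a row does not reach only later rows make up. A row lasts 1/10 s, in which the tool goes at most 50 mm and 8.59 degrees, less where a joint would pass 70% of its speed; a pose out of reach is approached as far as the arm can. A call with a gripper value outside its range is refused whole. The fingers move at their own pace and stop on an object; "squeeze" is the grip in N (left out, the last holds). Time passes only in rows, so rows that repeat a pose let the fingers close, or fill a call up. It gives the time, the measured TCP pose, the force, the opening and the grip force at its end, in the units of the state.
- get_obs(): the state, without advancing time (a new reading comes with each control period).
- camera(name): name is "side" or "top"; returns the picture (400x640x3 uint8, blue, green, red); there is no depth.
- camera_model(name): a dict with "fov_y" (degrees; the focal length in pixels is half the picture's height over the tangent of half this angle, whatever the lens; pixels are square), "cx", "cy" (the principal point, pixels), "R" (3x3) and "t" (3): a world point X has camera coordinates R X + t. Camera axes: x right, y down, z forward; pixel columns grow to the right and rows downward; lengths in m; the calibration is good to about 2 mm. A picture is of the moment at which its call begins. camera_model takes no time and is no camera call.
- close_job(): hands the job in; it is judged then, once.
The state is a dict: "time_s": time; "qpos": joint angles; "joint_velocities": joint speeds; "joint_torque": joint torques, N m; "tool_pos": TCP position; "eef_rot": TCP orientation; "force": force on the tool from outside, world axes, zero at the start; "wrist_torque": the same for the moment, N m; "gripper_width": finger opening in m; "gripper_force": force on a finger pad.
Only numpy, scipy, OpenCV 4.12 (cv2) and the standard library are available. Lean on these libraries where they do the work, as an engineer would, in place of code of your own. Each camera call takes 0.05 s, during which the arm holds its last target. There are 200 camera calls.

### The job

Check the shop's oil-colour meter with its amber standard: take the solid amber glass cell from the wooden stand, turn it so that its two clear faces look along the yellow light-path line of the meter, push it gently down the well until it sits fully home on its seat, and then slide the light hood over it until it is shut. The glass is fragile, so feel for the seat and do not force it, and leave the other two cells standing as they are.

Things in the scene. Friction and masses are not known exactly. Their poses are not given: they have to be found in the camera images.
- amber_cell: amber square glass cell, 25 x 25 mm, glass 70 mm high, a black round stopper (20 mm across, amber spot on top) above it, 78 mm in all, 70 g; origin at the centre of its underside, z up. Its two clear faces are the +y and -y faces; the +x and -x faces are ground white and are the ones to grip, 25 mm apart. The foot is chamfered by 1.5 mm
- clear_cell: the same cell with colourless glass and a pale spot; leave it alone
- green_cell: the same cell with green glass and a green spot; leave it alone
- cell_stand: wooden stand on the table, 60 x 154 x 28 mm, origin at the centre of its underside, z up; three square pockets 28 mm wide and 20 mm deep at y = -46, 0 and +46 mm. The cells stand on the pocket floors (8 mm over the table), their clear faces along the stand's y (the row), so they are gripped across the stand's x. Any cell may be in any pocket.
- meter: grey bench colour meter with a black top plate 70 mm over the table and a sloping display console on its -x side; origin on the table under the well's axis, z up. The light runs along its y, marked by a yellow line on the top plate. Housing x -94 to 48, y -54 to 120 mm. A fixed grey end block, 66 mm high over the top plate, stands at y -51.5 to -39.5 mm, x -28 to 28.
- well_mouth (a point): centre of the well's mouth, in the plane of the top plate. The well is 27 mm square, its sides along the meter's x and y, widened to 33 mm over its top 5 mm. At its bottom, 20 to 40 mm below the mouth, lies a rubber seat ring that yields 1 mm per 8 N; its height is set by a screw, differs each time and is not measured: feel for it
- cell_switch (a joint): how far the brass switch pin in the middle of the seat is pushed down, m: 0 untouched, its tip 4 mm above the seat ring; 0.004 when the cell meets the ring, more as the ring is squeezed. The pin pushes back with under 1 N
- light_hood (a joint): travel of the black light hood along the meter's -y, m: 0 parked clear of the well, 0.084 shut against the end block. It needs about 2 N to move and stays where it is left. Outside 54 mm (x) by 66 mm (y), top 64 mm above the top plate, open on the side towards the end block
- hood_grip (a point): centre of the top of the blue grip rib on the hood, about 152 mm over the table; the rib is 12 mm thick along the meter's y, 36 mm long along its x and stands 17 mm above the hood's top
- spring_nose (a point): tip of the rounded steel pressure spring that stands 3 mm into the well from its +x wall, 13 mm below the mouth. It presses the cell against the -x wall with 3 to 5 N, so the cell slides down against about 1 to 5 N of rubbing and stays where it is left; it does not drop by itself. A push of 5 to 8 N seats the cell; over 10 N on the seat endangers the glass
Not all that is in view belongs to the job. Leave any purple look-alike of the amber_cell alone.

How it is judged:
On the way:
1. the amber cell is fully home in the well with its clear faces along the light path, the hood still open (value of joint cell_switch above 0.003 m and angle between the y axis of amber_cell and the y axis of meter, either way round below 0.12 rad and horizontal distance between amber_cell and well_mouth below 0.004 m and value of joint light_hood below 0.03 m), for 0.2 s.
At the end, for the whole second after the job is handed in: The amber cell rests fully home (switch pin down by over 3 mm), its clear faces within 7 degrees of the light path and its axis within 4 mm of the well's; the hood is within 4 mm of shut; cell at rest (value of joint cell_switch above 0.003 m and angle between the y axis of amber_cell and the y axis of meter, either way round below 0.12 rad and horizontal distance between amber_cell and well_mouth below 0.004 m and value of joint light_hood above 0.08 m and linear speed of amber_cell below 0.01 m/s); the robot touches nothing.
It fails at once if the amber cell pressed against the meter with more than 20 N (contact force between amber_cell and meter above 20 N).
It fails at once if another cell moved by more than 12 mm or tipped over (distance of any of clear_cell, green_cell from where it was at the start of the episode above 0.012 m or angle between any of clear_cell, green_cell's own z axis and vertical above 0.35 rad).
It also fails if it takes over 56 s, if anything falls off the work surface, if the arm or the gripper's body presses on something with over 40 N, if the wrist force passes 120 N, or if a joint passes its speed limit or range.

## Working session

There is one attempt and no reset: what is moved stays moved. The work goes in short steps, Python scripts to look and compute and a tool call to move; the robot and the scene stay as the last step left them, time stands still between calls to the robot, and variables do not carry over. Pictures are saved under pics/ and viewed, at most 10 in all, crops included, and the job is handed in when it is done.

Besides the shell and the picture viewer there is one more tool, called as name([rows], argument=value, ...), one row to a line, values as JSON. arm_command: Moves the arm, as the interface text tells. Its arguments: {"type":"object","properties":{"commands":{"type":"array"},"squeeze":{"type":"number"}},"required":["commands"]}

```bash
mkdir -p pics
cat > h.py <<'E'
from workcell import *
import numpy as np, cv2
def ray(m,u,v):
    f=200/np.tan(np.radians(m["fov_y"])/2); R=np.array(m["R"]); t=np.array(m["t"])
    return -R.T@t, R.T@np.array([(u-m["cx"])/f,(v-m["cy"])/f,1.])
def onz(m,u,v,z):
    c,d=ray(m,u,v); return c+d*(z-c[2])/d[2]
def proj(m,X):
    f=200/np.tan(np.radians(m["fov_y"])/2); p=np.array(m["R"])@np.array(X)+np.array(m["t"])
    return np.array([m["cx"]+f*p[0]/p[2], m["cy"]+f*p[1]/p[2]])
E
python3 - <<'E'
from h import *
for n in("top","side"):
    cv2.imwrite(f"pics/{n}0.png",camera(n)); m=camera_model(n); print(n,m["fov_y"],m["cx"],m["cy"],ray(m,320,200), m)
o=get_obs(); print(o["time_s"],o["tool_pos"],o["eef_rot"],o["force"])
E
```

```text
top 45.441234172545876 318.6784338866208 197.95481889863655 (array([ 0.3037934 , -0.04991332,  1.15604063]), array([ 1.98583935e-01, -9.03038778e-04, -9.80096728e-01])) {'fov_y': 45.441234172545876, 'cx': 318.6784338866208, 'cy': 197.95481889863655, 'R': array([[ 0.02245253, -0.99974441,  0.0026473 ],
       [-0.97898061, -0.02252297, -0.20270591],
       [ 0.20271372,  0.00195961, -0.97923608]]), 't': array([-0.05978188,  0.53061992,  1.07055142])}
side 47.925970557213695 313.9094034426083 195.05633163697283 (array([ 0.32699048, -0.85501694,  0.77418966]), array([ 0.19438041,  0.74471628, -0.63868444])) {'fov_y': 47.925970557213695, 'cx': 313.9094034426083, 'cy': 195.05633163697283, 'R': array([[ 0.96745955, -0.25217056, -0.0207854 ],
       [-0.17452393, -0.60556891, -0.77641979],
       [ 0.18320322,  0.75478229, -0.62987322]]), 't': array([-0.51586832,  0.14039216,  1.07308727])}
0.1 [0.17238474 0.60020483 0.22954326] [-2.20368273e-04  1.39442374e-01  9.90229808e-01 -8.38662534e-04] [-0.09996486 -0.41667234 -0.51331945]
```

View pics/top0.png

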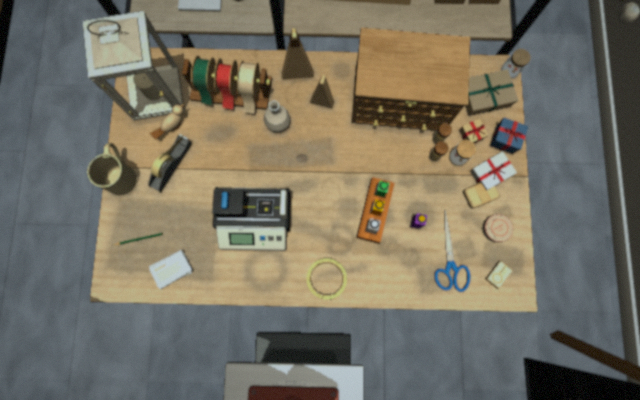

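View pics/side0.png

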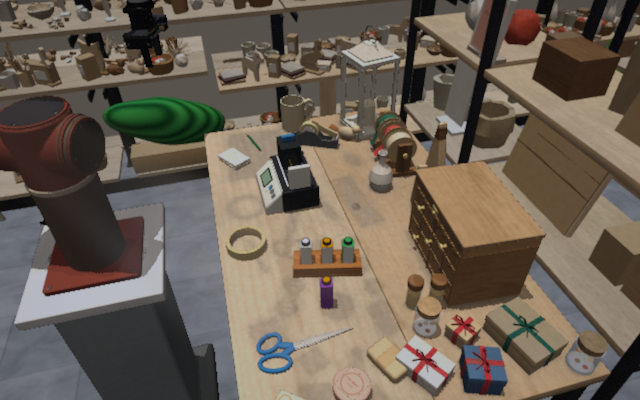

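The top view shows the meter at about (252,215), with the hood on its left and the well at (266,208). The stand is at (377,210) with green, amber (379,205) and clear cells, and the purple decoy is at (419,220). The meter's axes lie roughly along the world's. Next I'll zoom in.

```bash
python3 - <<'E'
import cv2,numpy as np
a=cv2.imread("pics/top0.png"); s=cv2.imread("pics/side0.png")
c1=cv2.resize(a[175:260,205:305],None,fx=6,fy=6,interpolation=cv2.INTER_CUBIC)
c1=np.clip(c1*1.6,0,255).astype('uint8')
cv2.imwrite("pics/c1.png",c1)
E
cat > m1.py <<'E'
from h import *
import sys
def blobs(img,m,lo,hi,box,z):
    h=cv2.cvtColor(img,cv2.COLOR_BGR2HSV); k=cv2.inRange(h,lo,hi); b=np.zeros_like(k); x0,y0,x1,y1=box; b[y0:y1,x0:x1]=k[y0:y1,x0:x1]
    n,l,st,c=cv2.connectedComponentsWithStats(b)
    return [(st[i,4],c[i].round(1),onz(m,*c[i],z).round(4)) for i in range(1,n) if st[i,4]>4]
E
python3 - <<'E'
from m1 import *
t=cv2.imread("pics/top0.png");m=camera_model("top")
print("amber/yel",blobs(t,m,(18,150,120),(35,255,255),(355,175,400,245),.086))
print("green",blobs(t,m,(45,120,60),(80,255,255),(355,175,400,245),.086))
print("blue",blobs(t,m,(95,150,60),(125,255,255),(205,180,245,220),.152))
print("yel line",blobs(t,m,(18,100,100),(35,255,255),(235,185,295,225),.07))
# stand outline
h=cv2.cvtColor(t,cv2.COLOR_BGR2HSV); print(h[225,366],h[225,345],h[188,372])
E
```

```text
amber/yel [(np.int32(113), array([378.5, 205.1]), array([ 0.5118, -0.1847,  0.086 ]))]
green [(np.int32(96), array([382.5, 187.2]), array([ 0.554, -0.194,  0.086]))]
blue [(np.int32(94), array([224.4, 199.6]), array([0.5033, 0.154 , 0.152 ]))]
yel line [(np.int32(12), array([251.5, 206.5]), array([0.5049, 0.1071, 0.07  ])), (np.int32(9), array([266., 209.]), array([0.4998, 0.0733, 0.07  ]))]
[ 13 151 118] [ 20  79 161] [ 14 182 165]
```

View pics/c1.png

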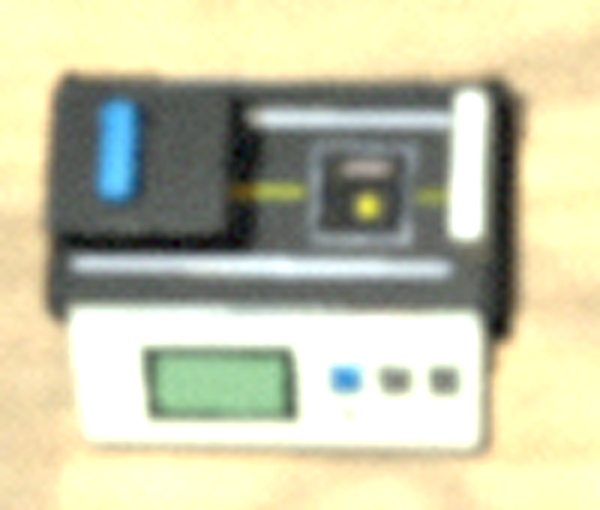

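The crop shows the well's frame centred near crop (362,193), which is pixel (264.9,206.8). The yellow line runs from (237,190) to (440,196) in the crop. Next I'll get the stand and cell geometry.

Run:
```python
from m1 import *
t=cv2.imread("pics/top0.png");m=camera_model("top");s=cv2.imread("pics/side0.png");ms=camera_model("side")
f=lambda U,V:((U+.5)/6-.5+205,(V+.5)/6-.5+175)
print("well",onz(m,*f(362,193),.07))
for a,b,z in(((237,190),(440,196),.07),((75,265),(450,268),.072),((250,118),(450,120),.072)):
    A,B=onz(m,*f(*a),z),onz(m,*f(*b),z); print(A,B,np.degrees(np.arctan2(*(A-B)[:2]*[-1,1])))
R=onz(m,*f(118,150),.152);print("rib",R)
h=cv2.cvtColor(t,cv2.COLOR_BGR2HSV);k=cv2.inRange(h,(5,140,60),(17,255,255))
b=np.zeros_like(k);b[170:250,350:400]=k[170:250,350:400]
b=cv2.morphologyEx(b,cv2.MORPH_CLOSE,np.ones((15,15)))
c=max(cv2.findContours(b,0,1)[0],key=cv2.contourArea)
P=np.array([onz(m,*p[0],.028)[:2] for p in c],np.float32); r=cv2.minAreaRect(P); print("stand",r)
for n,I,M,bx in(("t",t,m,(340,170,435,250)),("s",s,ms,(295,225,365,310))):
    x0,y0,x1,y1=bx;C=np.clip(cv2.resize(I[y0:y1,x0:x1],None,fx=7,fy=7,interpolation=cv2.INTER_CUBIC)*1.3,0,255).astype('uint8');cv2.imwrite(f"pics/st_{n}.png",C)
a,b=cv2.imread("pics/st_t.png"),cv2.imread("pics/st_s.png")
H=max(a.shape[0],b.shape[0]);o=np.zeros((H,a.shape[1]+b.shape[1],3),'uint8');o[:a.shape[0],:a.shape[1]]=a;o[:b.shape[0],a.shape[1]:]=b
print(o.shape);cv2.imwrite("pics/st.png",cv2.resize(o,None,fx=4/7,fy=4/7))
```

```text
well [0.50499267 0.07608507 0.07      ]
[0.50506272 0.12429291 0.07      ] [0.50450709 0.0459906  0.07      ] -0.4065561537163966
[0.47409852 0.18433517 0.072     ] [0.47621975 0.04087538 0.072     ] 0.8471258515456933
[0.53311433 0.12048034 0.072     ] [0.53410399 0.04313641 0.072     ] 0.7330921862178719
rib [0.50342061 0.15442082 0.152     ]
stand ((0.5123140811920166, -0.1843355894088745), (0.05633240193128586, 0.15215015411376953), 76.6679916381836)
(595, 1155, 3)
```

View pics/st.png

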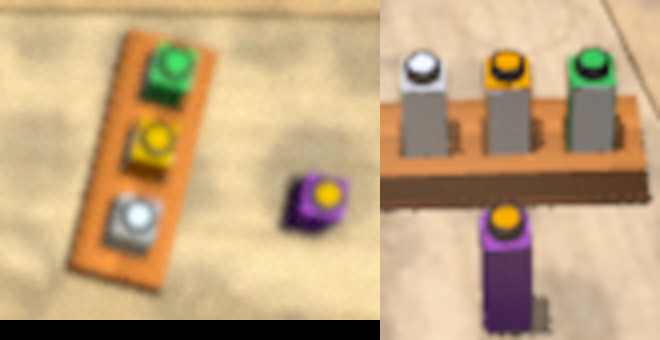

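The crop shows the three cells upright in the stand, with amber in the middle and the spots well visible. In the crop they are green (175,62), amber (157,138) and clear (137,215).

```bash
cat >> h.py <<'E'
from scipy.spatial.transform import Rotation as Ro
def go(T,ang):  # target TCP, wanted world angle (deg) of tool y; prints shift + yaw from now
    o=get_obs();q=o["eef_rot"];R=Ro.from_quat([q[1],q[2],q[3],q[0]]).as_matrix()
    a=np.degrees(np.arctan2(R[1,1],R[0,1]));y=(-(ang-a)+90)%180-90
    print("t",o["time_s"],"tcp",np.round(o["tool_pos"],4),"yang",a.round(2),"shift",(R.T@(np.array(T)-o["tool_pos"])).round(4),"yaw",y.round(2),"F",np.round(o["force"],2),"w",o["gripper_width"],"gf",o["gripper_force"],"q",np.round(o["qpos"],2))
E
python3 - <<'E'
from h import *
m=camera_model("top")
P=[onz(m,340+(u+.5)/4-.5,170+(v+.5)/4-.5,.086) for u,v in((175,62),(157,138),(137,215))]
for p in P:print(p)
d=(P[0]-P[2]);print(np.linalg.norm(d),np.degrees(np.arctan2(d[1],d[0])))
go([.511,-.185,.23],76.7)
E
```

```text
[ 0.55887495 -0.19595168  0.086     ]
[ 0.51408672 -0.18545644  0.086     ]
[ 0.46943295 -0.17400024  0.086     ]
0.09209635222959349 -13.789355513632186
t 0.1 tcp [0.1724 0.6002 0.2295] yang 73.97 shift [-5.423e-01 -6.612e-01  6.000e-04] yaw -2.73 F [-0.1  -0.42 -0.51] w 0.08715173574138946 gf 0.0 q [ 1.16  0.22  1.53 -0.    1.39 -0.13]
```

arm_command([
  [0.055,-0.545,-0.661,0,-2.4],
  [0.055,-0.545,-0.661,0,-2.4],
  [0.055,-0.545,-0.661,0,-2.4],
  [0.055,-0.545,-0.661,0,-2.4],
  [0.055,-0.545,-0.661,0,-2.4],
  [0.055,-0.545,-0.661,0,-2.4],
  [0.055,-0.545,-0.661,0,-2.4],
  [0.055,-0.545,-0.661,0,-2.4],
  [0.055,-0.545,-0.661,0,-2.4],
  [0.055,-0.545,-0.661,0,-2.4],
], squeeze=15)

```text
time_s: 1.1
tool_pos: [0.3719, 0.1402, 0.2305]
eef_rot: [0.0, 0.118, 0.993, 0.0]
force: [1.5, -0.0, -1.0]
gripper_width: 0.055
gripper_force: 0.0
```

```bash
python3 -c "
from h import *
go([.514,-.1855,.16],76.4)"
```

```text
t 1.1 tcp [0.3719 0.1402 0.2305] yang 76.39 shift [-0.2147 -0.2831  0.0705] yaw -0.01 F [ 1.5  -0.05 -0.98] w 0.05503775968592471 gf 0.0 q [ 0.16 -0.36  2.08  0.    1.42 -1.17]
```

arm_command([
  [0.055,-0.2147,-0.2831,0.03,0],
  [0.055,-0.2147,-0.2831,0.03,0],
  [0.055,-0.2147,-0.2831,0.06,0],
  [0.055,-0.2147,-0.2831,0.06,0],
  [0.055,-0.2147,-0.2831,0.06,0],
  [0.055,-0.2147,-0.2831,0.06,0],
  [0.055,-0.2147,-0.2831,0.06,0],
  [0.055,-0.2147,-0.2831,0.06,0],
  [0.055,-0.2147,-0.2831,0.06,0],
  [0.055,-0.2147,-0.2831,0.06,0],
])

```text
time_s: 2.1
tool_pos: [0.5131, -0.1826, 0.1702]
eef_rot: [-0.001, 0.119, 0.993, 0.001]
force: [-0.7, 0.1, 0.5]
gripper_width: 0.0549
gripper_force: 0.0
```

Run:
```python
from h import *
go([.514,-.1855,.063],76.4)
t=camera("top");s=camera("side")
a=cv2.resize(t[160:250,320:420],None,fx=4,fy=4,interpolation=3);b=cv2.resize(s[210:300,280:375],None,fx=4,fy=4,interpolation=3)
cv2.imwrite("pics/g1.png",np.hstack([a,b]))
```

```text
t 2.1 tcp [ 0.5131 -0.1826  0.1702] yang 76.37 shift [-0.0017 -0.0027  0.1072] yaw -0.03 F [-0.68  0.1   0.47] w 0.054915738729501035 gf 0.0 q [-0.49  0.08  1.8   0.    1.26 -1.82]
```

View pics/g1.png

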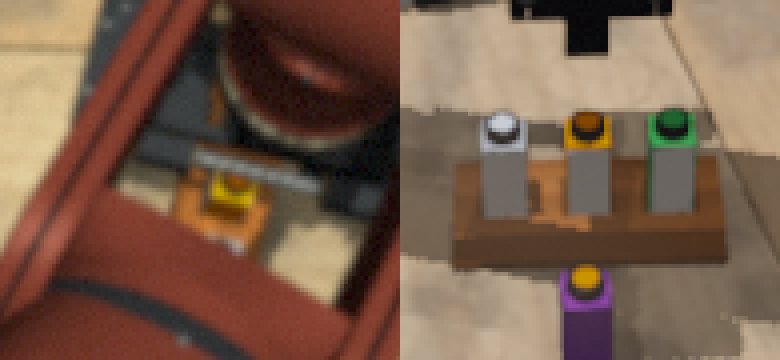

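The fingers hang centred over the amber cell: the finger is at column 588 and the cell at 588 in the side crop. I'll descend.

arm_command([
  [0.055,0,0,0.03,0],
  [0.055,0,0,0.06,0],
  [0.055,0,0,0.09,0],
  [0.055,0,0,0.107,0],
  [0.055,0,0,0.107,0],
  [0.055,0,0,0.107,0],
  [0.055,0,0,0.107,0],
  [0.055,0,0,0.107,0],
  [0.055,0,0,0.107,0],
  [0.055,0,0,0.107,0],
])

```text
time_s: 3.2
tool_pos: [0.5141, -0.1839, 0.0642]
eef_rot: [0.001, 0.119, 0.993, -0.0]
force: [0.2, 0.2, -1.4]
gripper_width: 0.055
gripper_force: 0.0
```

Run:
```python
from h import *
go([.514,-.1855,.063],76.4)
```

```text
t 3.2 tcp [ 0.5141 -0.1839  0.0642] yang 76.37 shift [-0.0003 -0.0016  0.0012] yaw -0.03 F [ 0.16  0.18 -1.37] w 0.05502754756805213 gf 0.0 q [-0.49  0.22  1.87 -0.    1.06 -1.82]
```

arm_command([
  [0.035,0,-0.0012,0.001,0],
  [0.02,0,-0.0012,0.001,0],
  [0.02,0,-0.0012,0.001,0],
  [0.02,0,-0.0012,0.001,0],
  [0.02,0,-0.0012,0.001,0],
  [0.02,0,-0.0012,0.001,0],
  [0.02,0,-0.0012,-0.01,0],
  [0.02,0,-0.0012,-0.03,0],
  [0.02,0,-0.0012,-0.05,0],
  [0.02,0,-0.0012,-0.05,0],
], squeeze=15)

```text
time_s: 4.2
tool_pos: [0.5157, -0.186, 0.1173]
eef_rot: [0.003, 0.119, 0.993, -0.001]
force: [0.9, -0.8, -0.3]
gripper_width: 0.025
gripper_force: 15.0
```

Run:
```python
from h import *
go([.505,.076,.19],0)
```

```text
t 4.2 tcp [ 0.5157 -0.186   0.1173] yang 76.38 shift [ 0.0717  0.252  -0.0735] yaw 76.38 F [ 0.93 -0.84 -0.35] w 0.02497158512776807 gf 14.999623456969857 q [-0.49  0.14  1.84  0.    1.15 -1.82]
```

arm_command([
  [0.02,0,0,-0.04,0],
  [0.02,0,0.0,-0.083,0],
  [0.02,0.01,0.04,-0.083,8.5],
  [0.02,0.02,0.08,-0.083,17],
  [0.02,0.032,0.12,-0.083,25.5],
  [0.02,0.043,0.16,-0.083,34],
  [0.02,0.055,0.2,-0.083,42.5],
  [0.02,0.063,0.23,-0.083,51],
  [0.02,0.0717,0.252,-0.083,59.5],
  [0.02,0.0717,0.252,-0.083,68],
])

```text
time_s: 5.2
tool_pos: [0.5021, 0.0799, 0.1957]
eef_rot: [-0.001, 0.65, 0.76, 0.0]
force: [-0.8, -0.8, -0.7]
gripper_width: 0.0248
gripper_force: 15.0
```

Run:
```python
from h import *
go([.505,.076,.2],0)
```

```text
t 5.2 tcp [0.5021 0.0799 0.1957] yang 8.96 shift [-0.0043  0.0022 -0.0043] yaw 8.96 F [-0.76 -0.79 -0.66] w 0.024788343139331075 gf 14.992559216916561 q [ 0.   -0.03  1.86  0.    1.31 -0.15]
```

arm_command([
  [0.02,-0.0043,0.0022,0,8.4],
  [0.02,-0.0043,0.0022,0,9],
  [0.02,-0.0043,0.0022,0,9],
  [0.02,-0.0043,0.0022,0,9],
  [0.02,-0.0043,0.0022,0,9],
  [0.02,-0.0043,0.0022,0,9],
  [0.02,-0.0043,0.0022,0,9],
  [0.02,-0.0043,0.0022,0,9],
  [0.02,-0.0043,0.0022,0,9],
  [0.02,-0.0043,0.0022,0,9],
])

```text
time_s: 6.2
tool_pos: [0.506, 0.0731, 0.1966]
eef_rot: [-0.0, 0.706, 0.708, 0.0]
force: [0.0, 0.4, -0.7]
gripper_width: 0.0246
gripper_force: 15.0
```

Run:
```python
from h import *
go([.505,.076,.2],0)
s=camera("side");t=camera("top");m=camera_model("side")
cv2.imwrite("pics/s2.png",s);cv2.imwrite("pics/t2.png",t)
u,v=proj(m,[.505,.076,.145]);print(u,v, proj(m,[.505,.036,.136]))
u0,v0=int(u)-50,int(v)-50
print(u0,v0)
cv2.imwrite("pics/c2.png",cv2.resize(s[v0:v0+90,u0:u0+100],None,fx=6,fy=6,interpolation=3))
```

```text
t 6.2 tcp [0.506  0.0731 0.1966] yang 0.12 shift [ 0.0029 -0.001  -0.0034] yaw 0.12 F [ 0.03  0.43 -0.68] w 0.02463994610240174 gf 14.999777739867568 q [-0.01 -0.03  1.86  0.    1.31 -0.01]
294.2338987312653 152.76818388057433 [297.97393876 164.51711024]
244 102
```

View pics/c2.png

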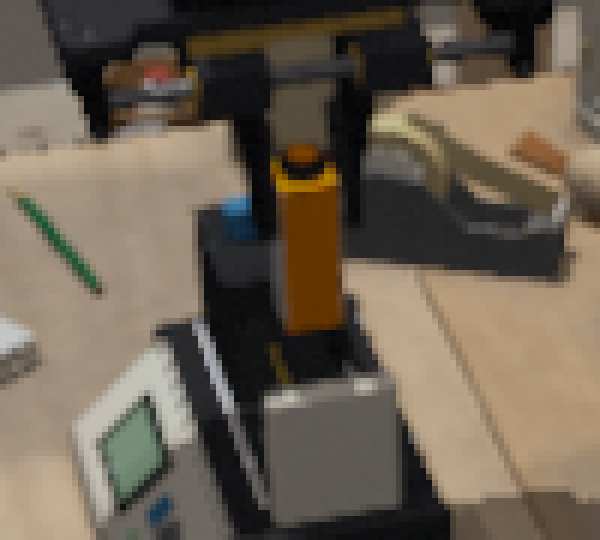

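The side crop shows the amber cell hanging upright, its bottom front edge from (288,333) to (341,329). The end block's top front edge runs from about (263,397) to (400,384). I'll compare the two.

Run:
```python
from h import *
m=camera_model("side");mt=camera_model("top")
g=lambda U,V:(244+(U+.5)/6-.5,102+(V+.5)/6-.5)
print("cell bottom front L,R",onz(m,*g(288,333),.1416),onz(m,*g(341,329),.1416))
print("block top front",onz(m,*g(264,408),.136),onz(m,*g(400,393),.136))
print("block top back",onz(m,*g(268,392),.136),onz(m,*g(383,374),.136))
f=lambda U,V:((U+.5)/6-.5+205,(V+.5)/6-.5+175)
for p in((450,90),(488,90),(485,240),(450,240)):print("top blk",onz(mt,*f(*p),.136))
# amber pixels in side view -> cell-axis check via stopper top z = bottom+.078
a=onz(m,*g(303,150),.1416+.078);print("stopper top",a)
# top view: is anything of well/cell visible
```

```text
cell bottom front L,R [0.49535666 0.06400958 0.1416    ] [0.51722419 0.0606648  0.1416    ]
block top front [0.47595745 0.02232466 0.136     ] [0.53134748 0.01700432 0.136     ]
block top back [0.47984549 0.03277315 0.136     ] [0.527943   0.03195914 0.136     ]
top blk [0.53168985 0.03807973 0.136     ]
top blk [0.53200924 0.02422634 0.136     ]
top blk [0.47654505 0.02329191 0.136     ]
top blk [0.47625586 0.03591441 0.136     ]
stopper top [0.50844846 0.07655669 0.2196    ]
```

Run:
```python
from h import *
P=[]
for i in range(8):
    camera("top");P.append(get_obs()["tool_pos"])
P=np.array(P);print(P.round(4),P.mean(0),P.std(0)); go(P.mean(0),0)
s=[proj(camera_model("side"),P.mean(0))];print(s)
```

```text
[[0.506  0.0731 0.1965]
 [0.506  0.0731 0.1965]
 [0.506  0.0731 0.1965]
 [0.506  0.0731 0.1965]
 [0.506  0.0731 0.1965]
 [0.506  0.0731 0.1965]
 [0.506  0.0731 0.1965]
 [0.506  0.0731 0.1965]] [0.50598088 0.07309164 0.19652899] [1.13440369e-05 1.04048314e-05 1.29437534e-05]
t 6.7 tcp [0.506  0.0731 0.1965] yang 0.11 shift [ 0. -0.  0.] yaw 0.11 F [ 0.51 -0.35 -0.68] w 0.02454516766311735 gf 14.999772794544697 q [-0.01 -0.03  1.86  0.    1.31 -0.01]
[array([293.8664307 , 135.68277273])]
```

arm_command([
  [0.02,0.0025,-0.002,0,0.1],
  [0.02,0.0025,-0.002,0,0.1],
  [0.02,0.0025,-0.002,0.02,0.1],
  [0.02,0.0025,-0.002,0.04,0.1],
  [0.02,0.0025,-0.002,0.055,0.1],
  [0.02,0.0025,-0.002,0.066,0.1],
  [0.02,0.0025,-0.002,0.066,0.1],
  [0.02,0.0025,-0.002,0.066,0.1],
  [0.02,0.0025,-0.002,0.066,0.1],
  [0.02,0.0025,-0.002,0.066,0.1],
])

```text
time_s: 7.7
tool_pos: [0.5048, 0.0756, 0.1316]
eef_rot: [0.001, 0.707, 0.707, 0.001]
force: [-0.2, 0.3, -0.9]
gripper_width: 0.0251
gripper_force: 15.0
```

Run:
```python
from h import *
go([.504,.0757,.1295],0)
s=camera("side");cv2.imwrite("pics/c3.png",cv2.resize(s[120:200,250:350],None,fx=6,fy=6,interpolation=3))
```

```text
t 7.7 tcp [0.5048 0.0756 0.1316] yang 0.02 shift [ 0.0001 -0.0008  0.0021] yaw 0.02 F [-0.22  0.3  -0.91] w 0.02508498106823065 gf 14.999638348817825 q [-0.01  0.04  1.92 -0.    1.18 -0.01]
```

View pics/c3.png

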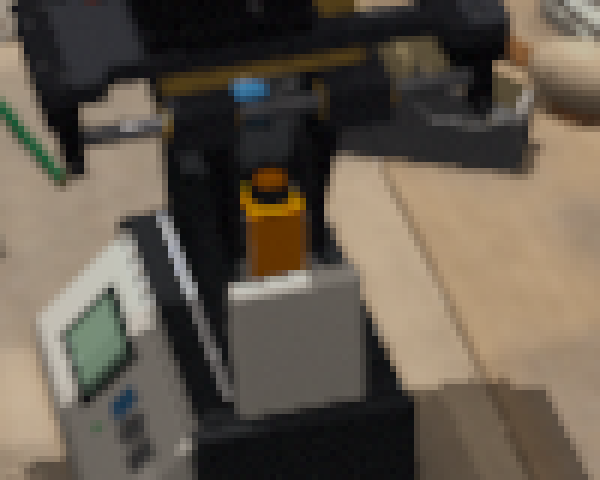

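The cell hangs centred over the end block's middle, its foot hidden just above the mouth. Now I go down slowly.

arm_command([
  [0.02,0,-0.0006,0.002,0],
  [0.02,0,-0.0006,0.004,0],
  [0.02,0,-0.0006,0.006,0],
  [0.02,0,-0.0006,0.007,0],
  [0.02,0,-0.0006,0.008,0],
  [0.02,0,-0.0006,0.009,0],
  [0.02,0,-0.0006,0.01,0],
  [0.02,0,-0.0006,0.011,0],
  [0.02,0,-0.0006,0.012,0],
  [0.02,0,-0.0006,0.012,0],
])

```text
time_s: 8.75
tool_pos: [0.5033, 0.0756, 0.1184]
eef_rot: [-0.0, 0.707, 0.707, -0.0]
force: [0.2, 0.5, -1.1]
gripper_width: 0.0251
gripper_force: 15.0
```

arm_command([
  [0.02,0,0,0.001,0],
  [0.02,0,0,0.002,0],
  [0.02,0,0,0.003,0],
  [0.02,0,0,0.004,0],
  [0.02,0,0,0.005,0],
  [0.02,0,0,0.006,0],
  [0.02,0,0,0.007,0],
  [0.02,0,0,0.008,0],
  [0.02,0,0,0.009,0],
  [0.02,0,0,0.009,0],
])

```text
time_s: 9.75
tool_pos: [0.5035, 0.0756, 0.1098]
eef_rot: [0.0, 0.707, 0.707, 0.0]
force: [-1.1, -0.6, 2.4]
gripper_width: 0.025
gripper_force: 15.0
```

arm_command([
  [0.02,0,0,0.0005,0],
  [0.02,0,0,0.001,0],
  [0.02,0,0,0.0015,0],
  [0.02,0,0,0.002,0],
  [0.02,0,0,0.0025,0],
  [0.02,0,0,0.003,0],
  [0.02,0,0,0.0035,0],
  [0.02,0,0,0.004,0],
  [0.02,0,0,0.0045,0],
  [0.02,0,0,0.005,0],
])

```text
time_s: 10.75
tool_pos: [0.5035, 0.0756, 0.1046]
eef_rot: [0.0, 0.707, 0.707, 0.0]
force: [1.3, 0.8, 3.4]
gripper_width: 0.0249
gripper_force: 15.0
```

arm_command([
  [0.02,0,0,0.0003,0],
  [0.02,0,0,0.0006,0],
  [0.02,0,0,0.0009,0],
  [0.02,0,0,0.0012,0],
  [0.02,0,0,0.0015,0],
  [0.02,0,0,0.0018,0],
  [0.02,0,0,0.002,0],
  [0.02,0,0,0.002,0],
  [0.02,0,0,0.002,0],
  [0.02,0,0,0.002,0],
], squeeze=10)

```text
time_s: 11.75
tool_pos: [0.5033, 0.0756, 0.1024]
eef_rot: [-0.0, 0.707, 0.707, -0.0]
force: [0.9, 0.5, 2.2]
gripper_width: 0.0246
gripper_force: 10.0
```

arm_command([
  [0.02,0,0,0.0002,0],
  [0.02,0,0,0.0004,0],
  [0.02,0,0,0.0006,0],
  [0.02,0,0,0.0008,0],
  [0.02,0,0,0.001,0],
  [0.02,0,0,0.0012,0],
  [0.02,0,0,0.0014,0],
  [0.02,0,0,0.0016,0],
  [0.02,0,0,0.0018,0],
  [0.02,0,0,0.002,0],
])

```text
time_s: 12.75
tool_pos: [0.5033, 0.0756, 0.1005]
eef_rot: [-0.0, 0.707, 0.707, -0.0]
force: [-0.5, 0.0, 2.0]
gripper_width: 0.025
gripper_force: 10.0
```

arm_command([
  [0.02,0,0,0.0002,0],
  [0.02,0,0,0.0004,0],
  [0.02,0,0,0.0006,0],
  [0.02,0,0,0.0008,0],
  [0.02,0,0,0.001,0],
  [0.02,0,0,0.0012,0],
  [0.02,0,0,0.0014,0],
  [0.02,0,0,0.0016,0],
  [0.02,0,0,0.0018,0],
  [0.02,0,0,0.002,0],
])

```text
time_s: 13.75
tool_pos: [0.5034, 0.0756, 0.0985]
eef_rot: [-0.0, 0.707, 0.707, -0.0]
force: [0.2, 0.1, 2.8]
gripper_width: 0.0243
gripper_force: 10.0
```

arm_command([
  [0.02,0,0,0.0002,0],
  [0.02,0,0,0.0004,0],
  [0.02,0,0,0.0006,0],
  [0.02,0,0,0.0008,0],
  [0.02,0,0,0.001,0],
  [0.02,0,0,0.0012,0],
  [0.02,0,0,0.0014,0],
  [0.02,0,0,0.0016,0],
  [0.02,0,0,0.0018,0],
  [0.02,0,0,0.002,0],
])

```text
time_s: 14.75
tool_pos: [0.5033, 0.0756, 0.0965]
eef_rot: [-0.0, 0.707, 0.707, -0.0]
force: [-0.6, 0.4, 3.1]
gripper_width: 0.0248
gripper_force: 10.0
```

arm_command([
  [0.02,0,0,0.0002,0],
  [0.02,0,0,0.0004,0],
  [0.02,0,0,0.0006,0],
  [0.02,0,0,0.0008,0],
  [0.02,0,0,0.001,0],
  [0.02,0,0,0.0012,0],
  [0.02,0,0,0.0014,0],
  [0.02,0,0,0.0016,0],
  [0.02,0,0,0.0018,0],
  [0.02,0,0,0.002,0],
])

```text
time_s: 15.75
tool_pos: [0.5034, 0.0756, 0.095]
eef_rot: [-0.0, 0.707, 0.707, -0.0]
force: [-3.4, 0.3, 9.4]
gripper_width: 0.025
gripper_force: 10.0
```

I felt the seat: the force rose by about 6.5 N over the rubbing within roughly 0.8 mm. I'll release, rise and look.

arm_command([
  [0.03,0,0,0.0018,0],
  [0.05,0,0,0.0018,0],
  [0.05,0,0,0.0018,0],
  [0.05,0,0,0.0018,0],
  [0.05,0,0,-0.01,0],
  [0.05,0,0,-0.04,0],
  [0.05,0,0,-0.08,0],
  [0.05,0.03,0,-0.12,0],
  [0.05,0.075,0,-0.13,0],
  [0.05,0.079,0,-0.13,0],
])

```text
time_s: 16.75
tool_pos: [0.5049, 0.1585, 0.229]
eef_rot: [0.001, 0.706, 0.708, 0.003]
force: [-1.1, -0.7, 0.2]
gripper_width: 0.05
gripper_force: 0.0
```

Run:
```python
from m1 import *
go([.5045,.154,.16],90)
s=camera("side");t=camera("top");m=camera_model("side")
for n in("side","top"):
    M=camera_model(n); print(n,proj(M,[.5035,.076,.118]))
u,v=proj(m,[.5035,.076,.118]).astype(int)
a=cv2.resize(s[v-35:v+45,u-50:u+50],None,fx=6,fy=6,interpolation=3)
cv2.imwrite("pics/c4.png",a);print(u-50,v-35)
print(blobs(s,m,(10,150,80),(25,255,255),(u-15,v-15,u+15,v+15),.118))
print("floor",[proj(m,[.5035,.076,z]).round(1) for z in(.114,.118,.122)])
```

```text
t 16.75 tcp [0.5049 0.1585 0.229 ] yang 0.19 shift [-0.0047 -0.0009  0.069 ] yaw -89.81 F [-1.06 -0.68  0.16] w 0.0500109742118527 gf 0.0 q [ 0.15 -0.01  1.78  0.    1.37  0.15]
side [294.17183052 161.70141117]
top [262.5917393  203.40880526]
244 126
[(np.int32(30), array([293.7, 162.3]), array([0.5019, 0.0739, 0.118 ]))]
floor [array([294.2, 163. ]), array([294.2, 161.7]), array([294.1, 160.4])]
```

View pics/c4.png

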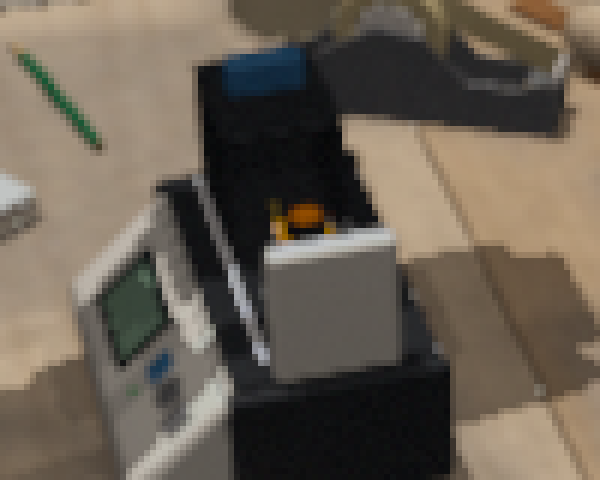

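The cell stands upright in the well with its spot at z ≈ 0.117, matching the felt depth (foot at about 0.039). The hood is still parked with its blue rib free. I'll push the rib from behind with closed fingers.

arm_command([
  [0.0,0.026,0,0,0],
  [0.0,0.026,0,0,0],
  [0.0,0.026,0,0,0],
  [0.0,0.026,0,0.02,0],
  [0.0,0.026,0,0.04,0],
  [0.0,0.026,0,0.06,0],
  [0.0,0.026,0,0.06,0],
  [0.0,0.026,0,0.06,0],
  [0.0,0.026,0,0.06,0],
  [0.0,0.026,0,0.06,0],
])

```text
time_s: 17.85
tool_pos: [0.5043, 0.1804, 0.166]
eef_rot: [0.001, 0.707, 0.707, 0.001]
force: [0.1, 0.6, 0.2]
gripper_width: 0.0006
gripper_force: 0.0
```

Run:
```python
from h import *
go([.5045,.180,.146],0)
```

```text
t 17.85 tcp [0.5043 0.1804 0.166 ] yang -0.0 shift [-0.0005  0.0002  0.02  ] yaw -0.0 F [0.12 0.6  0.16] w 0.0005646574196997409 gf 0.0 q [ 0.2   0.06  1.83 -0.    1.25  0.2 ]
```

arm_command([
  [0.0,0,0,0.01,0],
  [0.0,0,0,0.019,0],
  [0.0,0,0,0.019,0],
  [0.0,0,0,0.019,0],
  [0.0,-0.004,0,0.019,0],
  [0.0,-0.008,0,0.019,0],
  [0.0,-0.012,0,0.019,0],
  [0.0,-0.016,0,0.019,0],
  [0.0,-0.02,0,0.019,0],
  [0.0,-0.024,0,0.019,0],
])

```text
time_s: 18.85
tool_pos: [0.5036, 0.1563, 0.1458]
eef_rot: [0.0, 0.707, 0.707, 0.0]
force: [-0.1, 1.7, -0.1]
gripper_width: 0.0008
gripper_force: 0.8
```

arm_command([
  [0.0,-0.005,0,0,0],
  [0.0,-0.01,0,0,0],
  [0.0,-0.015,0,0,0],
  [0.0,-0.02,0,0,0],
  [0.0,-0.025,0,0,0],
  [0.0,-0.03,0,0,0],
  [0.0,-0.035,0,0,0],
  [0.0,-0.04,0,0,0],
  [0.0,-0.045,0,0,0],
  [0.0,-0.05,0,0,0],
])

```text
time_s: 19.85
tool_pos: [0.5034, 0.1062, 0.1455]
eef_rot: [-0.0, 0.707, 0.707, -0.0]
force: [0.7, 1.4, -0.4]
gripper_width: 0.0005
gripper_force: 0.8
```

arm_command([
  [0.0,-0.0025,0,0,0],
  [0.0,-0.005,0,0,0],
  [0.0,-0.0075,0,0,0],
  [0.0,-0.01,0,0,0],
  [0.0,-0.0115,0,0,0],
  [0.0,-0.013,0,0,0],
  [0.0,-0.0145,0,0,0],
  [0.0,-0.016,0,0,0],
  [0.0,-0.017,0,0,0],
  [0.0,-0.017,0,0,0],
])

```text
time_s: 20.85
tool_pos: [0.5033, 0.0918, 0.1456]
eef_rot: [-0.001, 0.707, 0.707, 0.002]
force: [2.2, 10.5, -0.7]
gripper_width: 0.0006
gripper_force: 5.2
```

The hood has stopped with 10.5 N. I'll back off and look.

arm_command([
  [0.0,0.005,0,0,0],
  [0.0,0.02,0,0,0],
  [0.0,0.03,0,-0.02,0],
  [0.0,0.03,0,-0.06,0],
  [0.0,0.06,0,-0.1,0],
  [0.0,0.1,0,-0.1,0],
  [0.0,0.15,0,-0.1,0],
  [0.0,0.2,0,-0.1,0],
  [0.0,0.22,0,-0.1,0],
  [0.0,0.22,0,-0.1,0],
])

```text
time_s: 21.85
tool_pos: [0.5022, 0.3128, 0.245]
eef_rot: [-0.0, 0.706, 0.709, -0.0]
force: [0.8, -0.4, -0.6]
gripper_width: 0.0004
gripper_force: 0.0
```

Run:
```python
from m1 import *
s=camera("side");t=camera("top");m=camera_model("top")
u,v=proj(m,[.5035,.07,.152]).astype(int);print(u,v)
print("blue",blobs(t,m,(95,150,40),(125,255,255),(u-25,v-20,u+25,v+15),.152))
a=cv2.resize(t[175:260,205:305],None,fx=4,fy=4,interpolation=3)
b=cv2.resize(s[120:205,245:345],None,fx=4,fy=4,interpolation=3)
cv2.imwrite("pics/c5.png",np.clip(np.hstack([a,b])*1.5,0,255).astype('uint8'))
```

```text
263 200
blue [(np.int32(91), array([261.5, 200.6]), array([0.5031, 0.0744, 0.152 ]))]
```

View pics/c5.png

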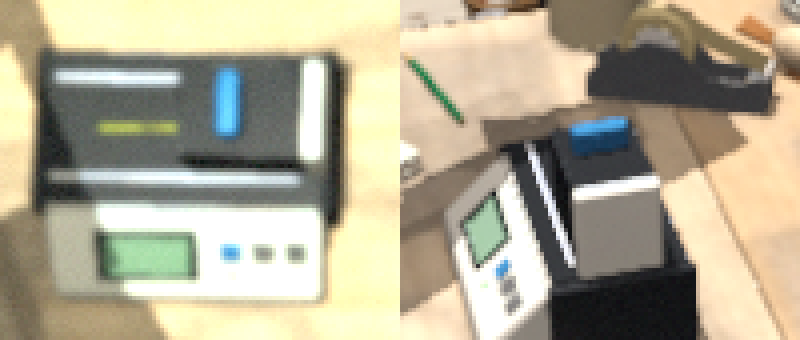

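The hood looks close to the end block, but the rib's measured travel of 79.6 mm (0.1540 → 0.0744) is borderline. I'll push once more, a little harder.

arm_command([
  [0.0,-0.05,0,0,0],
  [0.0,-0.1,0,0,0],
  [0.0,-0.15,0,0.0,0],
  [0.0,-0.19,0,0.0,0],
  [0.0,-0.195,0,0.04,0],
  [0.0,-0.195,0,0.08,0],
  [0.0,-0.195,0,0.1,0],
  [0.0,-0.195,0,0.1,0],
  [0.0,-0.2,0,0.1,0],
  [0.0,-0.205,0,0.1,0],
])

```text
time_s: 22.95
tool_pos: [0.5034, 0.1035, 0.1459]
eef_rot: [0.0, 0.707, 0.707, -0.0]
force: [-0.3, 0.3, -1.2]
gripper_width: 0.0002
gripper_force: 0.0
```

arm_command([
  [0.0,-0.004,0,0,0],
  [0.0,-0.008,0,0,0],
  [0.0,-0.012,0,0,0],
  [0.0,-0.015,0,0,0],
  [0.0,-0.016,0,0,0],
  [0.0,-0.017,0,0,0],
  [0.0,-0.018,0,0,0],
  [0.0,-0.018,0,0,0],
  [0.0,-0.018,0,0,0],
  [0.0,-0.018,0,0,0],
])

```text
time_s: 23.95
tool_pos: [0.5035, 0.0915, 0.1459]
eef_rot: [-0.003, 0.707, 0.707, 0.004]
force: [1.2, 19.4, 0.3]
gripper_width: 0.0007
gripper_force: 9.7
```

arm_command([
  [0.0,0.01,0,0,0],
  [0.0,0.03,0,0,0],
  [0.0,0.04,0,-0.02,0],
  [0.0,0.04,0,-0.06,0],
  [0.0,0.07,0,-0.1,0],
  [0.0,0.12,0,-0.1,0],
  [0.0,0.17,0,-0.1,0],
  [0.0,0.22,0,-0.1,0],
  [0.0,0.25,0,-0.1,0],
  [0.0,0.25,0,-0.1,0],
])

```text
time_s: 24.95
tool_pos: [0.5025, 0.3401, 0.2452]
eef_rot: [-0.0, 0.705, 0.709, 0.0]
force: [0.3, -0.4, -0.2]
gripper_width: 0.0003
gripper_force: 0.0
```

Run:
```python
from m1 import *
s1=camera("side");t1=camera("top");s0=cv2.imread("pics/side0.png");t0=cv2.imread("pics/top0.png")
mt,ms=camera_model("top"),camera_model("side")
cv2.imwrite("pics/t5.png",t1);cv2.imwrite("pics/s5.png",s1)
for n,S,T,y in(("0",s0,t0,.154),("1",s1,t1,.072)):
    a=proj(mt,[.504,y,.152]).astype(int);b=proj(ms,[.504,y,.145]).astype(int)
    print(n,"top",blobs(T,mt,(95,150,40),(125,255,255),(a[0]-18,a[1]-15,a[0]+18,a[1]+15),.152))
    print(n,"side",b,blobs(S,ms,(95,120,30),(125,255,255),(b[0]-20,b[1]-20,b[0]+20,b[1]+14),.146))
    # blue edge profile along image row (rib is 12mm along y -> columns)
    hr=T[a[1]-3:a[1]+4,a[0]-12:a[0]+12].astype(int).mean(0); print((hr[:,0]-hr[:,2]).round().astype(int),a[0]-12)
# profile hood->block, top image, columns 262..292, rows 192..206 mean
print(t1[190:210,262:292].mean((0,2)).round().astype(int))
print(t0[190:210,262:292].mean((0,2)).round().astype(int))
for y in(.0245,.0365,.1025):print(y,proj(mt,[.504,y,.136]))
```

```text
0 top [(np.int32(95), array([224.5, 199.6]), array([0.5034, 0.1539, 0.152 ]))]
0 side [287 137] [(np.int32(94), array([287.8, 137.6]), array([0.5041, 0.1495, 0.146 ]))]
[-44 -26  -8  -1   1   1  -1   2  13  48  86 104 106 104  92  66  32   7
   1   0   1   0   0   2] 212
1 top [(np.int32(91), array([261.5, 200.6]), array([0.5031, 0.0744, 0.152 ]))]
1 side [294 153] [(np.int32(106), array([294.3, 153.7]), array([0.504 , 0.0704, 0.146 ]))]
[  2   1   0   0   1   1   1  11  44  85 110 117 112 101  76  36   8   2
   0   0   0   1   0   1] 250
[114 100  77  59  58  62  64  63  64  64  63  64  63  64  64  64  63  82
 134 182 205 208 190 147  94  55  32  30  54  93]
[ 70  75  78  83  85  82  77  73  69  70  77  81  78  74  74  75  77  95
 133 171 192 194 176 137  87  50  27  26  49  86]
0.0245 [285.32311817 202.13293372]
0.0365 [279.81209361 202.00866581]
0.1025 [249.50591444 201.32529282]
```

Run:
```python
from h import *
t0=cv2.imread("pics/top0.png");t1=cv2.imread("pics/t5.png");mt=camera_model("top")
print("hood0 right part cols 232..252",t0[192:204,232:252].mean((0,2)).round(0).astype(int))
print("hood0 left part cols 206..224",t0[192:204,206:224].mean((0,2)).round(0).astype(int))
print("hood1 left part cols 240..260",t1[192:204,240:260].mean((0,2)).round(0).astype(int))
for y in(.1205,.1165,.1865,.1825):print(y,proj(mt,[.504,y,.134])[0])
print("shut back .1025",proj(mt,[.504,.1025,.134])[0], "4mm short",proj(mt,[.504,.1065,.134])[0])
a=cv2.resize(t1[185:220,235:295],None,fx=12,fy=12,interpolation=3)
cv2.imwrite("pics/c6.png",np.clip(a*2.5,0,255).astype('uint8'))
```

```text
hood0 right part cols 232..252 [55 55 54 54 54 55 56 55 55 52 43 28 18 23 34 44 59 73 79 80]
hood0 left part cols 206..224 [154 154 155 156 156 149 126  92  63  55  53  52  51  53  56  71  92 106]
hood1 left part cols 240..260 [91 90 90 90 90 90 90 89 85 76 67 62 61 60 60 60 60 63 75 94]
0.1205 241.38505485565875
0.1165 243.21800237134545
0.1865 211.14540272800002
0.1825 212.97789519808669
shut back .1025 249.63353590408772 4mm short 247.80049184178682
```

View pics/c6.png

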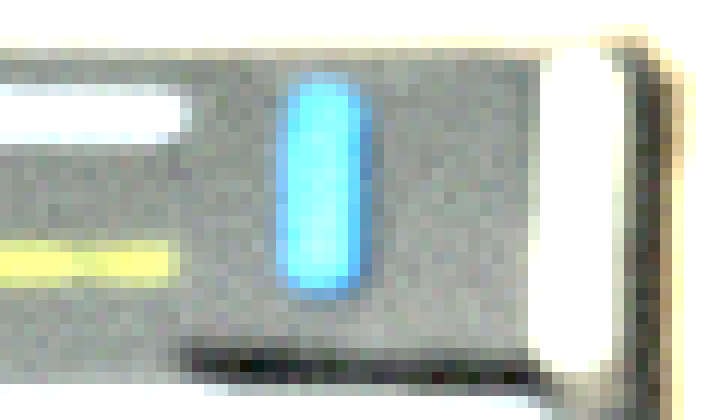

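The picture shows the hood top running right up to the white end block with no gap. Its back edge is at column 249.2 (shut predicts 249.6, 4 mm short 247.8). The hood had simply started about 3 mm in from its parked position. A hard stop at 19 N supports this, so I'm handing in.

```bash
python3 -c "
from workcell import *
print(close_job())"
```

```text
the job is handed in; nothing more can be done
None
```

The amber cell is in the well with its clear faces along the light path and about 7 N felt on the seat, and the hood is pushed shut to its hard stop at about 19 N. By camera the hood is about 1 mm from fully shut. I handed the job in at about 25 s with the arm clear and the other cells untouched; the hand-in gave no verdict.

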